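Clamp the freshly inlaid wooden tile in its glue press

TASK

Two small glue presses on the green craft mat each hold a wooden tile under a raised lever. Swing the red-handled lever of the press that holds the colourful striped inlay tile all the way down, so that the tile is clamped in its tray, then let go. Leave the lever of the press with the plain bare tile standing as it is.

Things in the scene. Friction and masses are not known exactly. Their poses are not given: they have to be found in the camera images.
- inlay_press: Fixed wooden press with the striped tile, left or right, yaw within 30 deg. Origin on the table under the middle of its tile tray, z up. Base x -55 to 90, y -48 to 48 mm, 12 mm thick; tray rim 19, steel hinge cheeks 58 mm high. The lever's hinge axis runs along y through (62, 0, 45) mm; shut, the lever lies level from there along -x; raised, it stands over the tile, leaning to -x.
- inlay_lever (a joint): Its lever's angle above level, rad: 0 shut (stop), 1.45 fully raised; starts 0.95 to 1.3. Bar 18 wide, 10 mm thick; at its end a red handle 28 wide, 14 thick, 104 to 152 mm from the axis, all centred on a line through the axis. Plunger under it at 62 mm. Stiff hinge (about 1 N at the handle): stays where left. Closed fingertips can push it down from the handle's upper side.
- inlay_tile_center (a point): Centre of the loose wooden tile with coloured stripes (yellow, orange, red, purple, blue, green), 70 x 70 x 12 mm, lying in the tray of the inlay press; its top is 24 mm above the table.
- blank_handle (a point): Middle of the red handle of the other, identical press, which holds a plain bare wooden tile; it stands raised (start angle also 0.95 to 1.3 rad) and is to be left alone.

How it is judged:
By the outcome, as a careful person would: the job done as asked, in the order asked, and still so for the second after the job is handed in, with the robot touching nothing.
It also fails if it takes over 32 s, if anything falls off the work surface, if the arm or the gripper's body presses on something with over 40 N, if the wrist force passes 120 N, or if a joint passes its speed limit or range.

ROBOT

A 6-joint arm with a two-finger parallel gripper is mounted at the origin on the work surface. World frame = base frame: x ahead of the robot, y to its left, z up, the work surface at z = 0. Lengths are in mm, angles in rad, forces in N, time in s.
With the tool pointing down it reaches from about 250 to 800 mm from the base axis. Payload 3.9 kg.
Tool frame: the origin (TCP) lies midway between the tips of the shut fingers; the grasp point (between the pads) lies 19 mm behind it; z points along the fingers, x is the direction in which the jaws open and shut, and the axes are right-handed (so a half turn about z gives the same grasp; the last joint's range is limited). The gripper opens to 85 mm and grips with 20 to 120 N. Pads are 22 mm wide; open, the fingers measure 114 mm over their backs; the gripper's body (76 mm by 85 mm) begins 54 mm behind the grasp point. The pads swing forward as they close: fully open they stand 13 mm farther back than shut.
Start: joints at [1.348, 0.26, -0.138, 1.173, 0, 1.571], TCP at [116.001, 512.015, 231.304] pointing down, gripper open.
Joint ranges: [-2.78, 2.78], [-0.83, 1.72], [-1.28, 1.37], [-1.9, 2.12], [-1.57, 1.48], [-3.14, 3.14]. Speed limits (rad/s): [2.57, 2.57, 3.14, 3.14, 3.14, 3.14].

INTERFACE

Orientations are given as [roll, pitch, yaw] about the fixed x, y, z axes, in that order (R = Rz(yaw) Ry(pitch) Rx(roll)).
In Python, from bench import monitor, viewer, arm gives the robot as it stands. The module is installed in compiled form; this text tells all that it offers.
- The arm moves only by the tool send_rows, never from a script. Its argument "increments" is one flat list of numbers, 7 for each row, row after row: the turn, a rotation vector about the tool's x, y, z in degrees, then the shift along the tool's x, y, z in mm, then the finger opening in mm, from 0 to 85.4. In form: [rx, ry, rz, dx, dy, dz, jaw, rx, ry, rz, dx, dy, dz, jaw, ...]. A call has 1 to 20 rows; each row shifts and turns the commanded pose from where the row before left it, along the tool's axes as they then stand; what a row does not reach is not made up. A row lasts 1/12 s, in which the tool goes at most 41.7 mm and 7.16 degrees, less where a joint would pass 70% of its speed; a pose out of reach is approached as far as the arm can. A call with a gripper value outside its range is refused whole. The fingers move at their own pace and stop on an object; "newtons" is the grip in N (left out, the last holds). Time passes only in rows, so rows that do not move let the fingers close. It gives the time, the measured TCP pose, the force and the opening at its end, in the units of the state.
- monitor.get_obs(): the state, without advancing time (a new reading comes with each control period).
- viewer.grab_frame(name): name is "scene" or "top" or "wrist"; returns (picture, depth): 420x560x3 uint8, blue, green, red; 420x560 float32, mm along the optical axis (not along the pixel's ray), 0 where there is no reading.
- viewer.camera_params(name): a dict with "fx", "fy", "cx", "cy" (pixels), "pose" (4x4, takes a point from camera to world coordinates). Camera axes: x right, y up, looking along -z (the intrinsics and any distortion apply to the point x, -y, -z); pixel columns grow to the right and rows downward; lengths in mm; the calibration is good to about 2 mm. A picture is of the moment at which its call begins: read the wrist's pose just before it. camera_params takes no time and is no camera call; for the wrist camera it gives the pose at the moment of the call.
- arm.hand_in(): hands the job in, once; it reports no verdict.
The state is a dict: "t": time; "qpos": joint angles; "qvel": joint speeds; "effort": joint torques, N m; "position": TCP position; "tool_rot": TCP orientation; "force": force on the tool from outside, world axes, zero at the start; "moment": the same for the moment, N m; "width": finger opening in mm.
Only numpy, scipy, OpenCV 4.12 (cv2) and the standard library are available. Lean on these libraries where they do the work, as an engineer would, in place of code of your own. Each camera call takes 0.05 s, during which the arm holds its last target.

## Working session

There is one attempt and no reset: what is moved stays moved. The work goes in short steps, Python scripts to look and compute and a tool call to move; the robot and the scene stay as the last step left them, time stands still between calls to the robot, and variables do not carry over. Pictures are saved under pics/ and viewed, and the job is handed in when it is done.

Besides the shell and the picture viewer there is one more tool, called after "Emit:" by a JSON object that holds its "op" and its "data". send_rows: Moves the arm, as the interface text tells. Its arguments: {"type":"object","properties":{"increments":{"type":"array","items":{"type":"number"}},"newtons":{"type":"number"}},"required":["increments"]}

```bash
mkdir -p pics; python3 - <<'E'
from bench import monitor, viewer, arm
import cv2,numpy as np
print(monitor.get_obs())
for n in ["scene","top"]:
    p,d=viewer.grab_frame(n); cv2.imwrite(f"pics/{n}0.png",p); np.save(f"{n}0.npy",d)
    print(n,viewer.camera_params(n))
E
```

```text
{'t': 0.0, 'qpos': array([ 1.34799851e+00,  2.60706495e-01, -1.39379511e-01,  1.17269277e+00,
       -3.69780523e-06,  1.57081087e+00]), 'qvel': array([-0.00194249, -0.00016566, -0.00012325, -0.00088996,  0.0007567 ,
        0.00076611]), 'effort': array([ 7.98772890e-04, -4.05680966e+01,  2.53919685e+01,  1.89257419e-02,
       -3.36728465e-05, -8.03900775e-06]), 'position': array([115.85391786, 511.35778242, 230.44916398]), 'tool_rot': array([3.14158893e+00, 1.98244880e-03, 1.34798396e+00]), 'force': array([ 0.22058785, -0.38680304, -1.05122173]), 'moment': array([-0.00204418, -0.00864881, -0.01051897]), 'width': 85.06923347564663}
scene {'fx': 448.65821362106226, 'fy': 448.65821362106226, 'cx': 282.5767636881921, 'cy': 214.9497971002799, 'pose': array([[-3.19728715e-02, -6.20850769e-01,  7.83276489e-01,
         1.19983880e+03],
       [ 9.99244523e-01, -2.53273183e-03,  3.87810289e-02,
         2.18786478e+01],
       [-2.20934023e-02,  7.83924683e-01,  6.20462709e-01,
         5.85345704e+02],
       [ 0.00000000e+00,  0.00000000e+00,  0.00000000e+00,
         1.00000000e+00]])}
top {'fx': 538.355066743656, 'fy': 538.355066743656, 'cx': 288.369342488292, 'cy': 207.17247920657886, 'pose': array([[-1.10585802e-02,  9.96705482e-01, -8.03485590e-02,
         4.92771213e+02],
       [-9.99799930e-01, -1.23606666e-02, -1.57261871e-02,
        -5.19257718e-01],
       [-1.66675387e-02,  8.01585744e-02,  9.96642763e-01,
         1.00616044e+03],
       [ 0.00000000e+00,  0.00000000e+00,  0.00000000e+00,
         1.00000000e+00]])}
```

View pics/scene0.png

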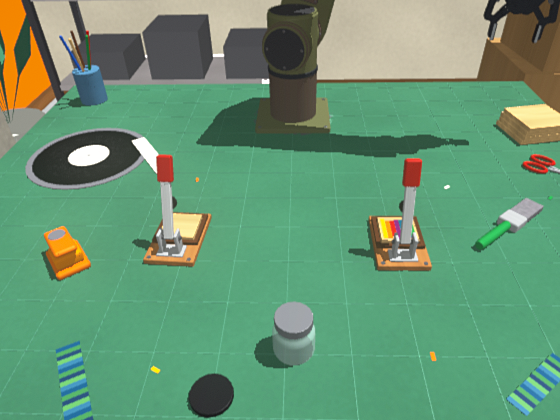

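View pics/top0.png

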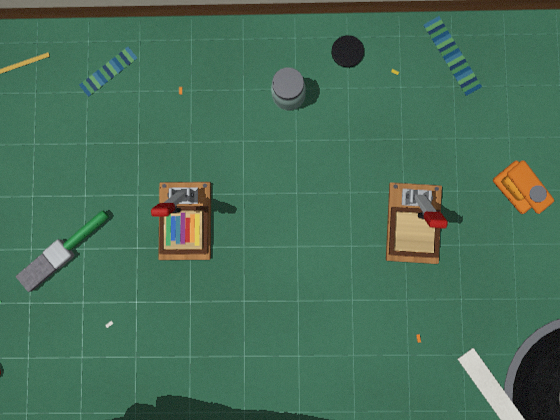

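The striped tile's press is on the robot's left (+y): its tile is at about (183,229) in top, and its handle at (162,209). The bare-tile press is at (414,230). Next I measure the pose.

```bash
cat > h.py <<'E'
import numpy as np,cv2
from bench import viewer
def world(n,d):
    c=viewer.camera_params(n); v,u=np.mgrid[0:d.shape[0],0:d.shape[1]]
    P=np.stack([(u-c['cx'])/c['fx']*d,-(v-c['cy'])/c['fy']*d,-d],-1)
    return P@c['pose'][:3,:3].T+c['pose'][:3,3]
E
python3 - <<'E'
from h import *
for n in ["top","scene"]:
    p=cv2.imread(f"pics/{n}0.png"); d=np.load(f"{n}0.npy"); W=world(n,d)
    hsv=cv2.cvtColor(p,cv2.COLOR_BGR2HSV)
    ok=(d>0)&(W[...,1]>90)&(W[...,1]<290)&(W[...,0]>380)&(W[...,0]<640)
    green=(hsv[...,0]>50)&(hsv[...,0]<90)
    base=ok&(W[...,2]>7)&(W[...,2]<16)&~green
    b=W[base]; r=cv2.minAreaRect(b[:,:2].astype(np.float32)); print(n,'base',len(b),b[:,2].mean(),r)
    rim=ok&(W[...,2]>8)&(W[...,2]<30); r=cv2.minAreaRect(W[rim][:,:2].astype(np.float32)); print(' all',r,rim.sum())
    t=ok&(W[...,2]>20)&(W[...,2]<30);print(' tile',t.sum(),cv2.minAreaRect(W[t][:,:2].astype(np.float32)))
    red=ok&((hsv[...,0]<8)|(hsv[...,0]>172))&(hsv[...,1]>150)&(W[...,2]>100)
    h=W[red]; print(' handle',len(h),h.mean(0),h.min(0),h.max(0))
    bar=ok&(W[...,2]>66)&(W[...,2]<115); print(' bar',bar.sum(),W[bar].mean(0))
    for z in range(60,200,10):
        m=ok&(W[...,2]>z)&(W[...,2]<z+10)
        if m.sum()>2: print(z,m.sum(),W[m].mean(0).round(1))
p=cv2.imread("pics/top0.png");cv2.imwrite("pics/c.png",cv2.resize(p[160:280,130:250],None,fx=5,fy=5,interpolation=2))
E
```

```text
top base 1275 12.007365818141068 ((551.0131225585938, 208.91763305664062), (96.77037811279297, 144.0888671875), 89.8782730102539)
 all ((550.3938598632812, 208.91896057128906), (96.77037811279297, 144.94837951660156), 89.8782730102539) 3436
 tile 1573 ((547.088134765625, 208.80763244628906), (88.96503448486328, 117.2322006225586), 89.66441345214844)
 handle 256 [558.55798043 206.44933494 181.11126403] [547.40707162 194.76692432 149.35001076] [570.79705273 222.18730333 196.11277944]
 bar 121 [576.85477948 203.9366015   97.21715107]
60 19 [592.7 205.9  63.3]
70 14 [590.2 205.4  74.2]
80 21 [586.5 205.3  84.5]
90 21 [580.8 205.   95.3]
100 41 [569.3 202.1 105. ]
110 36 [571.8 204.8 114.3]
120 17 [575.1 205.9 124.8]
130 12 [573.7 207.1 135.2]
140 3 [564.9 196.8 149.6]
150 25 [568.5 204.  154.6]
160 38 [564.8 203.9 164.7]
170 32 [561.6 203.  175.4]
180 94 [554.8 207.6 187.2]
190 87 [554.4 208.3 191.5]
scene base 850 13.387759691401143 ((550.5615234375, 208.47982788085938), (96.01136779785156, 147.4429168701172), 89.71978759765625)
 all ((550.40966796875, 208.48056030273438), (96.01136779785156, 147.74658203125), 89.71978759765625) 2145
 tile 928 ((548.4855346679688, 208.34042358398438), (89.47081756591797, 119.10003662109375), 89.73492431640625)
 handle 445 [564.79775532 207.69656621 173.86148162] [554.38067871 194.2572214  150.36153826] [572.84395693 222.19249454 195.67999623]
 bar 341 [584.15586405 206.56025982  92.36801674]
60 93 [594.3 207.5  63.8]
70 60 [591.  207.4  75.3]
80 60 [588.2 207.7  85. ]
90 70 [582.9 206.5  95.4]
100 85 [577.8 205.3 105. ]
110 71 [578.  206.7 114.7]
120 67 [576.6 207.5 125. ]
130 67 [573.4 207.7 135.1]
140 61 [571.1 207.9 144.8]
150 94 [569.9 207.3 155.3]
160 106 [567.2 206.9 165.2]
170 108 [564.4 207.  175.1]
180 110 [561.  206.9 185.2]
190 73 [557.  208.  192.7]
```

View pics/c.png

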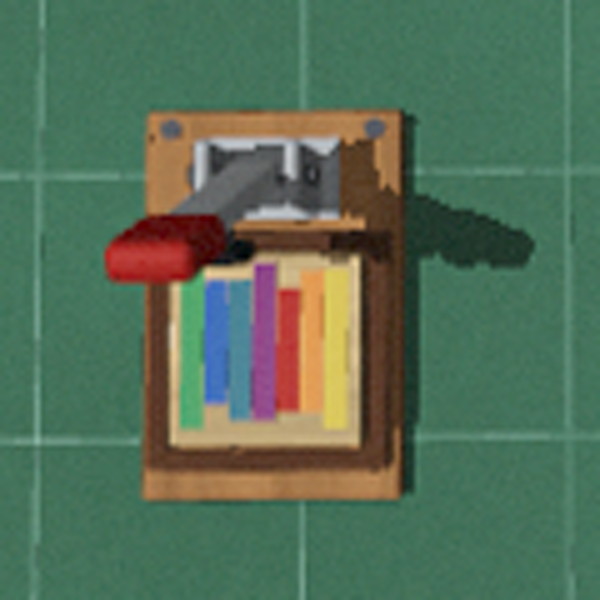

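Emit:
{"op": "send_rows", "data": {"increments": [0, 0, -6.4, 0, 0, -15, 0, 0, 0, -6.4, 0, 0, -15, 0, 0, 0, 0, -17, 28, 0, 0, 0, 0, 0, -17, 28, 0, 0, 0, 0, 0, -17, 28, 0, 0, 0, 0, 0, -17, 28, 0, 0, 0, 0, 0, -17, 28, 0, 0, 0, 0, 0, -17, 28, 0, 0, 0, 0, 0, -17, 28, 0, 0, 0, 0, 0, -17, 28, 0, 0, 0, 0, 0, -17, 28, 0, 0, 0, 0, 0, -17, 28, 0, 0, 0, 0, 0, -17, 28, 0, 0, 0, 0, 0, -17, 28, 0, 0, 0, 0, 0, -17, 28, 0, 0, 0, 0, 0, -17, 28, 0, 0, 0, 0, 0, -17, 28, 0, 0, 0, 0, 0, -17, 28, 0, 0, 0, 0, 0, -17, 28, 0, 0, 0, 0, 0, -13, 23, 0, 0], "newtons": 40}}

```text
t: 1.77
position: [616.8, 208.5, 260.5]
tool_rot: [-3.141, 0.001, 1.57]
force: [-0.4, -0.1, 0.7]
width: 0.4
```

Emit:
{"op": "send_rows", "data": {"increments": [0, 0, 0, 0, 0, 22, 0, 0, 0, 0, 0, 0, 22, 0, 0, 0, 0, 0, 0, 22, 0, 0, 0, 0, 0, 0, 22, 0, 0, 0, 0, 0, -12, 0, 0, 0, 0, 0, 0, -12, 0, 0, 0, 0, 0, 0, 0, 0, 0]}}

```text
t: 2.35
position: [588.3, 209.8, 171.9]
tool_rot: [-3.137, 0.001, 1.572]
force: [-1.0, -0.9, -0.5]
width: -0.5
```

```bash
python3 - <<'E'
from bench import monitor, viewer
import cv2
print(monitor.get_obs()['position'],monitor.get_obs()['force'])
p,d=viewer.grab_frame("scene");q,_=viewer.grab_frame("top")
import numpy as np
cv2.imwrite("pics/s1.png",np.hstack([cv2.resize(p[120:290,330:470],(400,486)),cv2.resize(q[160:280,120:240],(400,486))]))
E
```

```text
[588.32129005 209.80902249 171.93302023] [-0.98462754 -0.89875676 -0.49569385]
```

View pics/s1.png

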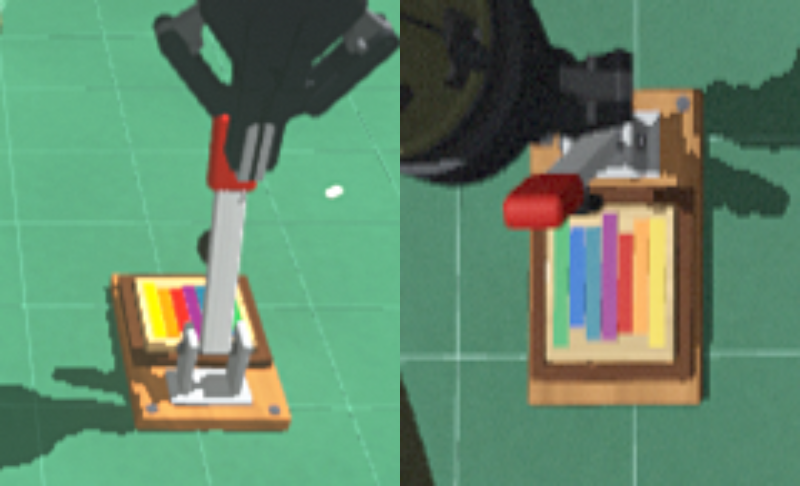

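Emit:
{"op": "send_rows", "data": {"increments": [0, 0, 0, -3, -10, 0, 0, 0, 0, 0, 0, -12, 4, 0, 0, 0, 0, 0, -13, 4, 0, 0, 0, 0, 0, -11, 6.5, 0, 0, 0, 0, 0, -11, 6.5, 0, 0, 0, 0, 0, -10, 8.5, 0, 0, 0, 0, 0, -10, 8.5, 0, 0, 0, 0, 0, -8, 10, 0, 0, 0, 0, 0, -8, 10, 0, 0, 0, 0, 0, -5.5, 12, 0, 0, 0, 0, 0, -5.5, 12, 0, 0, 0, 0, 0, 0, 0, 0]}}

```text
t: 3.45
position: [485.8, 206.8, 89.7]
tool_rot: [-3.139, 0.001, 1.572]
force: [-0.8, -0.1, 0.4]
width: 0.1
```

```bash
python3 - <<'E'
from bench import monitor, viewer
import cv2
print(monitor.get_obs()['position'],monitor.get_obs()['force'])
p,d=viewer.grab_frame("scene")
cv2.imwrite("pics/s2.png",cv2.resize(p[120:290,330:470],(400,486)))
E
```

```text
[485.81766859 206.77509074  89.72781724] [-0.77751835 -0.07571838  0.3660519 ]
```

View pics/s2.png

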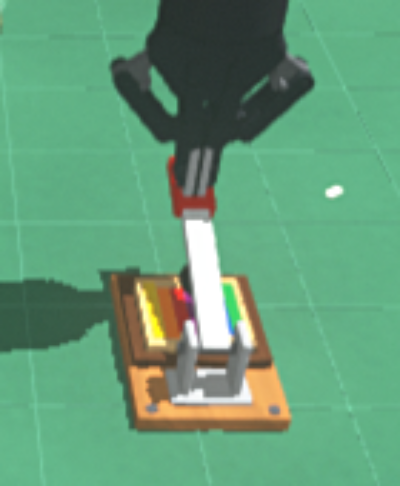

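The lever is following under the fingertips (handle at about (193,190) in the crop). I'll continue down to the stop.

Emit:
{"op": "send_rows", "data": {"increments": [0, 0, 0, 0, -4, 12, 0, 0, 0, 0, 0, -4, 12, 0, 0, 0, 0, 0, -1, 6, 0, 0, 0, 0, 0, 0, 4, 0, 0, 0, 0, 0, 0, 3, 0, 0, 0, 0, 0, 0, 1, 0, 0, 0, 0, 0, 0, 0, 0, 0, 0, 0, 0, 0, 0, 0]}}

```text
t: 4.17
position: [478.7, 207.3, 53.6]
tool_rot: [3.141, -0.0, 1.571]
force: [0.5, -0.3, 0.4]
width: -0.4
```

Emit:
{"op": "send_rows", "data": {"increments": [0, 0, 0, 0, 0, 1.5, 0, 0, 0, 0, 0, 0, 1, 0, 0, 0, 0, 0, 0, 0, 0]}}

```text
t: 4.42
position: [478.8, 207.4, 51.9]
tool_rot: [3.14, -0.0, 1.571]
force: [-0.3, -0.3, 7.2]
width: -0.0
```

Emit:
{"op": "send_rows", "data": {"increments": [0, 0, 0, 0, 0, 1, 0, 0, 0, 0, 0, 0, 0, 0]}}

```text
t: 4.58
position: [478.8, 207.4, 51.7]
tool_rot: [3.14, -0.001, 1.571]
force: [-4.1, -2.5, 13.3]
width: -0.2
```

Force is rising at z ≈ 52, which is the expected stop height. I'll lift away and check.

Emit:
{"op": "send_rows", "data": {"increments": [0, 0, 0, 0, 0, -5, 0, 0, 0, 0, 0, 0, -20, 0, 0, 0, 0, 0, 0, -30, 0, 0, 0, 0, 0, 0, -35, 0, 0, 0, 0, 0, -10, -35, 0, 0, 0, 0, 0, -30, -20, 0, 0, 0, 0, 0, -35, 0, 0, 0, 0, 0, 0, -35, 0, 0, 0, 0, 0, 0, -35, 0, 0, 0, 0, 0, 0, 0, 0, 0]}}

```text
t: 5.42
position: [326.1, 205.0, 194.2]
tool_rot: [-3.135, 0.002, 1.574]
force: [0.5, -1.6, -0.8]
width: -0.0
```

```bash
python3 - <<'E'
from bench import monitor
from h import *
print(monitor.get_obs()['position'],monitor.get_obs()['force'])
p,d=viewer.grab_frame("scene");q,dq=viewer.grab_frame("top")
cv2.imwrite("pics/s3.png",np.hstack([p[100:300,130:470],q[140:300,130:470][:, :].repeat(1,0) if 0 else cv2.resize(q[140:300,130:470],(425,200))]))
for n,i,dd in (("scene",p,d),("top",q,dq)):
    W=world(n,dd);hsv=cv2.cvtColor(i,cv2.COLOR_BGR2HSV)
    for s in(1,-1):
        red=((hsv[...,0]<8)|(hsv[...,0]>172))&(hsv[...,1]>150)&(abs(W[...,1]*s-208)<50)&(abs(W[...,0]-530)<100)&(W[...,2]>35)
        h=W[red]; print(n,s,len(h),h.mean(0).round(1),np.percentile(h,[2,50,98],axis=0).round(1).tolist())
    m=(abs(W[...,1]-208)<7)&(W[...,0]>490)&(W[...,0]<570)&(W[...,2]>40)&(W[...,2]<70)
    b=W[m];print('bar',len(b),np.polyfit(b[:,0],b[:,2],1),np.median(b,0).round(1))
E
```

```text
[326.13423011 204.9837389  194.22890736] [ 0.51853738 -1.61047945 -0.80974417]
scene 1 191 [471.9 207.3  53.8] [[449.7, 195.2, 47.9], [472.7, 207.0, 54.0], [490.1, 221.0, 56.2]]
scene -1 399 [ 543.5 -213.7  169.6] [[534.1, -227.1, 148.8], [543.4, -213.4, 169.7], [552.4, -202.1, 189.5]]
bar 204 [1.70273579e-03 5.15172247e+01] [531.2 208.   52.3]
top 1 411 [467.1 208.4  51.3] [[444.9, 195.7, 46.9], [467.6, 208.1, 51.4], [488.9, 222.0, 54.7]]
top -1 298 [ 538.1 -212.8  175.8] [[525.9, -226.6, 149.6], [538.0, -212.6, 181.8], [551.2, -201.0, 189.0]]
bar 350 [2.62307528e-03 4.83283144e+01] [529.7 208.   49.7]
```

View pics/s3.png

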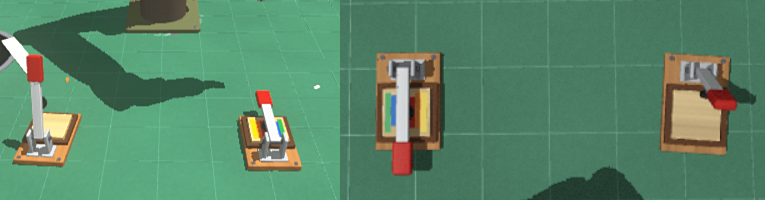

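The inlay lever lies level: the bar slope is about 0.002 rad and the handle top is at z ≈ 52. The bare-tile lever is still raised, and the arm is clear of both.

```bash
python3 -c "
from bench import arm
print(arm.hand_in())"
```

```text
the job is handed in; nothing more can be done
None
```

The lever of the striped-tile press is all the way down and released, and I handed the job in at about 5.5 s of robot time. I pushed it down with closed fingertips on the upper side of the red handle. It met the stop at fingertip height z ≈ 52 mm with about 13 N, and then I lifted and backed the arm away.

- **Inlay lever:** both cameras show the bar level, with a slope of about 0.002 rad. The handle top is at z ≈ 51–54 mm, against the 52 mm expected when shut.
- **Bare-tile press:** its lever still stands raised, with the handle at z ≈ 170 mm; I never went near it.
- **Arm:** it is clear of both presses, with no meaningful contact force.

No check failed. The two cameras differ by about 2.5 mm in height, close to the 2 mm calibration tolerance.

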